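Catch the expired reagent cartridges at the chute

TASK

Hold the catch pan in the air under the lip of the chute with the orange-capped cartridges, push that chute's release paddle back with it so that all three slide into the pan without spilling, then put the loaded pan down gently and level on the middle of the blue mat, lined up with it, and let go. Leave the blue-capped cartridges in their chute with its gate shut, and do not shift the bottle, rack, jar or box.

Things in the scene. Friction and masses are not known exactly. Their poses are not given: they have to be found in the camera images.
- pan: grey open catch pan with red handle, about 200 g, overall 200 x 120 mm; origin at the centre of that outline, on the underside; x points from handle to bin. Bin: x -30 to +100 mm, y -60 to +60 mm, walls 4 mm thick, 55 mm high, but 90 mm at the handle side (x = -30 mm)
- pan_handle (a point): middle of the pan's handle, 65 mm behind the pan's origin and 45 mm above its underside. Straight bar along the pan's x, 70 mm long, 20 mm wide, 24 mm high; grip it here across its width, from above and firmly (40 to 50 N), as the bin hangs out in front
- orange_chute: chute with the three orange-capped cartridges: white cabinet 90 mm wide under a slippery open-topped aluminium channel (46 mm inside, 56 mm outside, 40 mm deep) that slopes down 30 degrees to its front, the cartridges in single file behind a yellow gate. Fixed. Origin on the table straight below the lip; x level, pointing back up the channel (cartridges come out towards -x), z up
- blue_chute: chute with the two blue-capped cartridges: white cabinet 90 mm wide under a slippery open-topped aluminium channel (46 mm inside, 56 mm outside, 40 mm deep) that slopes down 30 degrees to its front, the cartridges in single file behind a yellow gate. Fixed. Origin on the table straight below the lip; x level, pointing back up the channel (cartridges come out towards -x), z up
- orange_lip (a point): middle of the open lip of the orange chute's channel, on its floor, 170 mm above the table (underside 162 mm). Below it only the paddle stands before the cabinet's front, 60 mm behind the lip. Two grey guide posts (72 mm over both) and the gate lean out over the lip, up to 45 mm in front and 250 mm high. Cartridges leave at 0.4 to 1 m/s and fly out some 60 mm while falling
- orange_paddle (a joint): travel (m) of the green paddle under the orange chute's lip, 50 mm wide, 80 to 155 mm above the table. 0 at rest, grows as it is pushed back along the chute's x, stop at 0.022. Sprung: needs 2 to 5 N, returns by itself. Linked to the gate, which lifts twice as far, lets cartridges pass from about 0.014 and shuts when the paddle is let go
- blue_paddle (a joint): travel (m) of the green paddle under the blue chute's lip, 50 mm wide, 80 to 155 mm above the table. 0 at rest, grows as it is pushed back along the chute's x, stop at 0.022. Sprung: needs 2 to 5 N, returns by itself. Linked to the gate, which lifts twice as far, lets cartridges pass from about 0.014 and shuts when the paddle is let go
- orange_paddle_face (a point): centre of the front face of the orange chute's paddle, 118 mm above the table, 6 mm behind the lip when at rest; moves with the paddle. Push it with the front wall of the pan held level, its underside 50 to 75 mm above the table: much higher and the heap in the pan jams the lip. Keep it pushed about 1 to 1.5 s
- orange_1: cartridge number 1 from the lip: white block 60 x 30 x 26 mm, about 30 g, with an orange cap at its lower end and orange bands; origin at its centre, x along its length
- orange_2: cartridge number 2 from the lip: white block 60 x 30 x 26 mm, about 30 g, with an orange cap at its lower end and orange bands; origin at its centre, x along its length
- orange_3: cartridge number 3 from the lip: white block 60 x 30 x 26 mm, about 30 g, with an orange cap at its lower end and orange bands; origin at its centre, x along its length
- blue_1: cartridge number 1 from the lip: white block 60 x 30 x 26 mm, about 30 g, with a blue cap at its lower end and blue bands; origin at its centre, x along its length
- blue_2: cartridge number 2 from the lip: white block 60 x 30 x 26 mm, about 30 g, with a blue cap at its lower end and blue bands; origin at its centre, x along its length
- mat: blue parking mat with a white rectangle, 260 x 180 x 3 mm, fixed flat on the table; origin at its centre on the table, x along its long side
- reagent_bottle: amber bottle, 60 mm across, 150 mm tall, standing in front of the blue chute; bystander, origin at the centre of its foot
- tube_rack: white rack of red-capped tubes, 100 x 50 x 94 mm, long side along its x, between the chutes; bystander, origin at the centre of its underside
- jar: white-lidded jar, 70 mm across, 90 mm tall; bystander, origin at the centre of its foot
- tip_box: green box with clear lid, 90 x 75 x 60 mm; bystander, origin at the centre of its underside

How it is judged:
On the way, in this order (a step that is already met when the one before it is completed fails the run):
1. the empty pan is lifted off the table (height (world z) of pan above 0.03 m), for 0.1 s.
2. all three orange-capped cartridges lie in the pan while it is held in the air (height (world z) of pan above 0.03 m and x of orange_1 in the frame of pan between -0.03 and 0.1 m and y of orange_1 in the frame of pan between -0.06 and 0.06 m and z of orange_1 in the frame of pan between 0 and 0.075 m and x of orange_2 in the frame of pan between -0.03 and 0.1 m and y of orange_2 in the frame of pan between -0.06 and 0.06 m and z of orange_2 in the frame of pan between 0 and 0.075 m and x of orange_3 in the frame of pan between -0.03 and 0.1 m and y of orange_3 in the frame of pan between -0.06 and 0.06 m and z of orange_3 in the frame of pan between 0 and 0.075 m), for 0.3 s.
At the end, for the whole second after the job is handed in: Orange cartridges at rest in the pan; pan flat on the mat, centre within 35 mm along and 30 mm across, lengths parallel within 0.25 rad (either way round), released; both paddles at rest (under 4 mm); blue cartridges still in place (20 mm) (x of orange_1 in the frame of pan between -0.03 and 0.1 m and y of orange_1 in the frame of pan between -0.06 and 0.06 m and z of orange_1 in the frame of pan between 0 and 0.075 m and x of orange_2 in the frame of pan between -0.03 and 0.1 m and y of orange_2 in the frame of pan between -0.06 and 0.06 m and z of orange_2 in the frame of pan between 0 and 0.075 m and x of orange_3 in the frame of pan between -0.03 and 0.1 m and y of orange_3 in the frame of pan between -0.06 and 0.06 m and z of orange_3 in the frame of pan between 0 and 0.075 m and x of pan in the frame of mat between -0.035 and 0.035 m and y of pan in the frame of mat between -0.03 and 0.03 m and angle between the x axis of pan and the x axis of mat, either way round below 0.25 rad and angle between pan's own z axis and vertical below 0.06 rad and height (world z) of pan below 0.012 m and linear speed of pan below 0.02 m/s and linear speed of each of orange_1, orange_2, orange_3 below 0.03 m/s and distance of each of blue_1, blue_2 from where it was at the start of the episode below 0.02 m and value of joint each of blue_paddle, orange_paddle below 0.004 m); the robot touches nothing.
It fails at once if an orange-capped cartridge is spilled beside the pan (height (world z) of pan above 0.03 m and height (world z) of any of orange_1, orange_2, orange_3 below 0.035 m).
It fails at once if the blue chute's paddle is pushed by more than 8 mm (value of joint blue_paddle above 0.008 m).
It fails at once if the pan is dropped or banged down (faster than 0.45 m/s within 30 mm of the table) (height (world z) of pan below 0.03 m and linear speed of pan above 0.45 m/s).
It fails at once if a bystander is shifted by more than 20 mm or tipped (distance of any of reagent_bottle, tube_rack, jar, tip_box from where it was at the start of the episode above 0.02 m or angle between any of reagent_bottle, tube_rack, jar, tip_box's own z axis and vertical above 0.3 rad).
It also fails if it takes over 64 s, if anything falls off the work surface, if the arm or the gripper's body presses on something with over 40 N, if the wrist force passes 120 N, or if a joint passes its speed limit or range.

ROBOT

A 6-joint arm with a two-finger parallel gripper is mounted at the origin on the work surface. World frame = base frame: x ahead of the robot, y to its left, z up, the work surface at z = 0. Lengths are in m, angles in rad, forces in N, time in s.
With the tool pointing down it reaches from about 0.375 to 0.9 m from the base axis. Payload 3.1 kg.
Tool frame: the origin (TCP) lies on the centre line of the jaws, within the pads' length; the fingertips stand 19 mm ahead of it and the grasp point (between the pads) is the TCP; z points along the fingers, y is the line along which they close (so a half turn about z gives the same grasp; the last joint's range is limited). The gripper opens to 85 mm and grips with 20 to 120 N. Pads are 22 mm wide; open, the fingers measure 114 mm over their backs; the gripper's body (76 mm by 85 mm) begins 54 mm behind the grasp point. The pads swing forward as they close: fully open they stand 13 mm farther back than shut.
Start: joints at [1.083, 0.527, 1.433, -0, 1.181, -0.178], TCP at [0.191, 0.595, 0.25] pointing down, gripper open.
Joint ranges: [-3.08, 3.08], [-0.75, 2.2], [0.22, 2.44], [-1.43, 4.57], [0, 2.65], [-2.85, 2.85]. Speed limits (rad/s): [2.79, 2.79, 3.14, 3.14, 3.14, 3.14].

INTERFACE

Orientations are given as a unit quaternion [x, y, z, w].
In Python, from station import manip gives the robot as it stands.
- The arm moves only by the tool servo_tool, never from a script. Its argument "rows" is a list that holds one entry, the list of rows, each a list of 7 numbers: the turn, a rotation vector about the tool's x, y, z in degrees, then the shift along the tool's x, y, z in m, then the gripper command: -1 is shut, 1 is fully open, values between are in proportion. In form: [[[wx, wy, wz, tx, ty, tz, jaw], ...]]. A call has 1 to 8 rows; each row shifts and turns the commanded pose from where the row before left it, along the tool's axes as they then stand; what a row does not reach is not made up. A row lasts 1/12 s, in which the tool goes at most 41.7 mm and 7.16 degrees, less where a joint would pass 70% of its speed; a pose out of reach is approached as far as the arm can. A call is refused whole if a number of a shift passes 0.0417 or a number of a turn 7.16, either way. A call with a gripper value outside its range is refused whole. The fingers move at their own pace and stop on an object; "squeeze" is the grip in N (left out, the last holds). Time passes only in rows, so rows that do not move let the fingers close. It gives the time, the measured TCP pose, the force, the opening and the grip force at its end, in the units of the state.
- manip.sense(): the state, without advancing time (a new reading comes with each control period).
- manip.snapshot(name): name is "scene" or "top"; returns the picture (400x640x3 uint8, blue, green, red); there is no depth.
- manip.camera_info(name): a dict with "K" (3x3 intrinsics, pixels), "k1" (the pictures are not rectified: a ray, as slopes to the right and down, at radius r is drawn at 1 + k1 r^2 times it, then the intrinsics apply), "camera_from_world" (4x4, takes a point from world to camera coordinates). Camera axes: x right, y down, z forward; pixel columns grow to the right and rows downward; lengths in m; the calibration is good to about 2 mm. A picture is of the moment at which its call begins. camera_info takes no time and is no camera call.
- manip.sign_off(): hands the job in; it is judged then, once.
The state is a dict: "t": time; "q": joint angles; "qd": joint speeds; "tau": joint torques, N m; "tcp_pos": TCP position; "tool_rot": TCP orientation; "force": force on the tool from outside, world axes, zero at the start; "ft_torque": the same for the moment, N m; "finger_gap": opening from 0.0 (shut) to 1.0 (fully open); "gripper_force": force on a finger pad.
Only numpy, scipy, OpenCV 4.12 (cv2) and the standard library are available. Lean on these libraries where they do the work, as an engineer would, in place of code of your own. Each camera call takes 0.05 s, during which the arm holds its last target. There are 200 camera calls.

## Working session

There is one attempt and no reset: what is moved stays moved. The work goes in short steps, Python scripts to look and compute and a tool call to move; the robot and the scene stay as the last step left them, time stands still between calls to the robot, and variables do not carry over. Pictures are saved under pics/ and viewed, at most 10 in all, crops included, and the job is handed in when it is done.

Besides the shell and the picture viewer there is one more tool, called after ">>>" as a command line: name --argument value ..., lists and objects as JSON in quotes. servo_tool: Moves the arm, as the interface text tells. Its arguments: {"type":"object","properties":{"rows":{"type":"array","items":{"type":"array","items":{"type":"array","items":{"type":"number"}}}},"squeeze":{"type":"number"}},"required":["rows"]}

```bash
mkdir -p pics; cat > h.py <<'E'
import numpy as np,cv2
from station import manip
def ray(n,px):
    c=manip.camera_info(n);K=np.array(c["K"]);T=np.array(c["camera_from_world"]);k=c["k1"]
    px=np.atleast_2d(np.array(px,float))
    u=cv2.undistortPoints(px[:,None],K,np.array([k,0,0,0.]))[:,0]
    d=np.c_[u,np.ones(len(u))]@T[:3,:3]
    return -T[:3,:3].T@T[:3,3],d
def plane(n,px,z):
    o,d=ray(n,px);return o+d*((z-o[2])/d[:,2])[:,None]
def proj(n,P):
    c=manip.camera_info(n);T=np.array(c["camera_from_world"])
    return cv2.projectPoints(np.atleast_2d(np.array(P,float)),cv2.Rodrigues(T[:3,:3])[0],T[:3,3],np.array(c["K"]),np.array([c["k1"],0,0,0.]))[0][:,0]
E
python3 - <<'E'
from h import *
for n in("scene","top"):
    cv2.imwrite(f"pics/{n}0.png",manip.snapshot(n)); c=manip.camera_info(n);print(n,np.round(ray(n,[[320,200]]),3),c["k1"],np.round(c["K"],1).tolist())
s=manip.sense();print(s["t"],s["tcp_pos"],s["tool_rot"],s["force"],s["finger_gap"])
E
```

```text
Traceback (most recent call last):
ValueError: setting an array element with a sequence. The requested array has an inhomogeneous shape after 1 dimensions. The detected shape was (2,) + inhomogeneous part.
```

View pics/scene0.png

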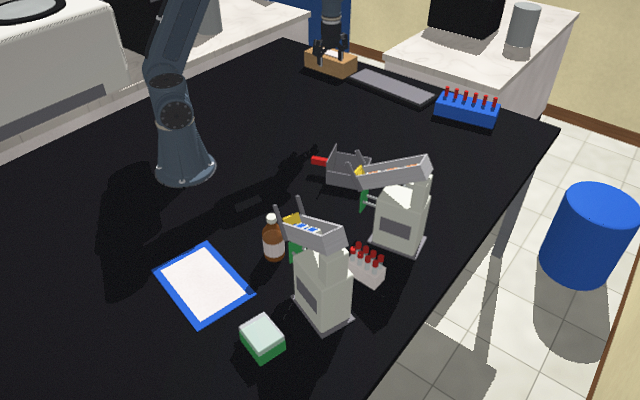

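The scene camera shows the orange chute at about (400,200) with the pan at (345,168) near its lip. The blue chute is at (320,270), the bottle at (273,240) and the mat at (203,283).

```bash
python3 - <<'E'
from h import *
im=manip.snapshot("top");cv2.imwrite("pics/top0.png",im);cv2.imwrite("pics/top0b.png",cv2.resize(im,(800,500),interpolation=cv2.INTER_CUBIC))
for n in("scene","top"):
    o,d=ray(n,[[320,200]]);print(n,o,d,manip.camera_info(n)["K"])
s=manip.sense();print(s["t"],s["tcp_pos"],s["tool_rot"],s["force"],s["finger_gap"])
E
```

```text
scene [ 1.19069362 -0.72644392  0.97770501] [[-0.46973919  0.59569076 -0.65164599]] [[458.48075509   0.         315.32794633]
 [  0.         458.48075509 197.06270967]
 [  0.           0.           1.        ]]
top [0.43351736 0.02715849 1.24082067] [[ 0.12228662 -0.00482756 -0.99252305]] [[420.55576145   0.         323.65762021]
 [  0.         420.55576145 200.80699466]
 [  0.           0.           1.        ]]
0.1 [0.19021772 0.59472549 0.24944214] [ 1.54286138e-01  9.88025742e-01 -9.03463616e-04 -3.24603394e-04] [ 0.13333529 -0.68640102  0.52700754] 0.9990131457544654
```

View pics/top0b.png

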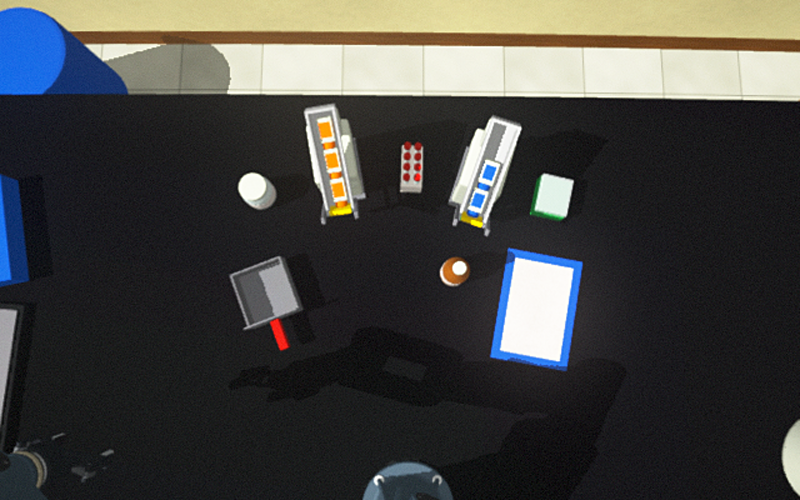

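The top view (800 px scale) shows the pan's bin at (265,293) and its red handle at (280,334). The orange chute's post tips are at about (323,221) and (357,215), the mat is at (537,308), the bottle at (455,271) and the jar at (257,190). I'll measure from crops.

```bash
python3 - <<'E'
from h import *
im=cv2.imread("pics/top0.png");sc=cv2.imread("pics/scene0.png") if 0 else manip.snapshot("scene");cv2.imwrite("pics/scene1.png",sc)
a=cv2.resize(im[75:290,175:305],(480,600*1) if 0 else (int(130*2.79),600),interpolation=cv2.INTER_CUBIC)
b=cv2.resize(sc[130:250,290:450][:, :],(426,320),interpolation=cv2.INTER_CUBIC)
c=np.zeros((600,800,3),np.uint8);c[:600,:a.shape[1]]=a;c[:320,370:370+426]=b
cv2.imwrite("pics/crop1.png",c)
hsv=cv2.cvtColor(im,cv2.COLOR_BGR2HSV)
def blobs(lo,hi,mn=15):
    m=cv2.inRange(hsv,lo,hi);n,l,st,ce=cv2.connectedComponentsWithStats(m)
    return [(ce[i].round(2).tolist(),int(st[i,4]),cv2.minAreaRect(np.argwhere(l==i)[:,::-1].astype(np.float32))) for i in range(1,n) if st[i,4]>=mn and st[i,1]>60]
for nm,lo,hi in(("red",(0,200,100),(4,255,255)),("red2",(175,150,80),(180,255,255)),("orange",(8,150,150),(20,255,255)),("blue",(100,150,80),(125,255,255))):
    for x in blobs(lo,hi):print(nm,x[0],x[1],np.round(x[2][0],1),np.round(x[2][1],1),round(x[2][2],1))
E
```

```text
red [325.38, 116.0] 16 [325.5 116. ] [4. 3.] 90.0
red [334.06, 116.69] 16 [334. 117.] [4. 4.] -0.0
red [325.33, 124.93] 15 [325.5 125. ] [4. 3.] 90.0
red [333.8, 124.87] 15 [333.5 125. ] [4. 3.] 90.0
red [333.73, 133.33] 15 [333.5 133. ] [4. 3.] 90.0
red [324.73, 141.33] 15 [324.5 141. ] [4. 3.] 90.0
red [333.5, 141.5] 20 [333.5 141.5] [5. 3.] 90.0
red [223.27, 267.09] 205 [223.3 267.2] [24.7  8.4] 70.0
orange [259.53, 103.45] 105 [259.5 103.5] [11.8  9. ] 78.7
orange [262.95, 115.97] 39 [262.5 116.5] [5. 9.] 90.0
orange [265.07, 127.98] 95 [265. 128.] [11.6  8.2] 76.0
orange [268.03, 139.97] 39 [267.5 140. ] [4. 9.] 90.0
orange [270.05, 151.49] 92 [270.  151.6] [10.8  8.2] 77.5
orange [272.62, 162.92] 39 [272.5 163. ] [4. 9.] 90.0
orange [360.12, 217.8] 152 [360.  217.7] [19.6 11. ] 70.3
blue [391.11, 137.48] 84 [391.2 137.6] [ 7.6 10.4] 18.4
blue [8.92, 187.51] 1601 [ 11.  183.5] [89. 22.] 90.0
blue [386.35, 148.85] 40 [386.5 149. ] [9.2 4.1] 18.4
blue [382.09, 159.8] 79 [382.1 159.7] [ 7.6 10.1] 18.4
blue [377.87, 170.71] 31 [377.8 170.8] [8.2 3.5] 18.4
blue [428.84, 247.46] 1772 [429.4 247.1] [62.3 89.9] 9.5
```

View pics/crop1.png

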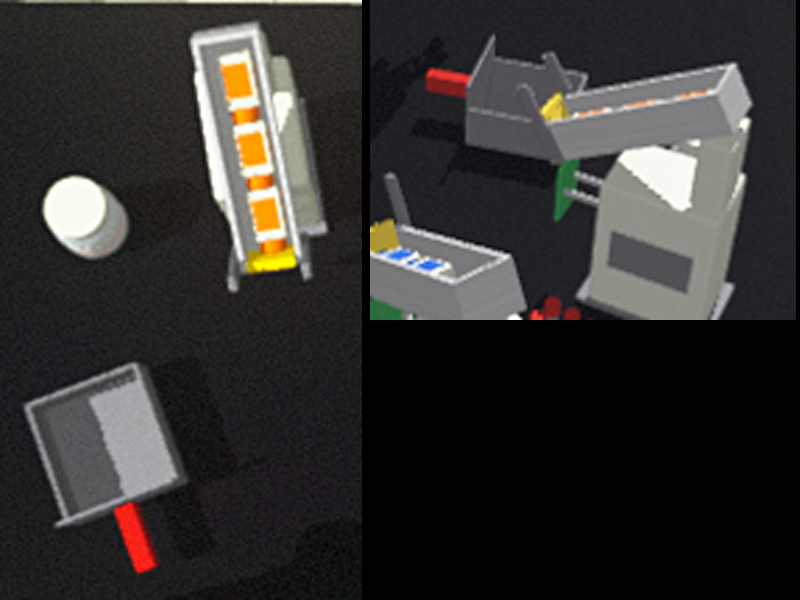

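The crop shows the orange chute's post tips at original px (259.4,177.5) and (285.2,173.2). The pan's front-wall corners are at (184.7,219.8) and (224.6,205.8), and its handle-wall corners at (196.5,262.8) and (241.1,247.8). The paddle is clearly visible below the lip.

```bash
python3 - <<'E'
from h import *
from scipy.optimize import least_squares
f=plane("top",[[184.7,219.8],[224.6,205.8]],.055);r=plane("top",[[196.5,262.8],[241.1,247.8]],.09);h=plane("top",[[223.3,267.2]],.055)
print("front",f,"rear",r,"hand",h)
fm,rm=f.mean(0),r.mean(0);d=fm-rm;print("len",np.hypot(*d[:2]),"yaw",np.degrees(np.arctan2(d[1],d[0])),"yaw by walls",[np.degrees(np.arctan2(*(w[0]-w[1])[:2]*[1,1])) for w in(f,r)],
 "origin mid",(fm-d/np.hypot(*d[:2])*.1))
P=plane("top",[[259.4,177.5],[285.2,173.2]],.25);print("posts",P,np.linalg.norm(P[0]-P[1]),P.mean(0))
for nm,caps,bands in(("or",[[262.7,116.],[267.8,140],[272.6,162.9]],[[259.5,103.5],[265.05,128],[270.05,151.5]]),):
    caps,bands=np.array(caps)[::-1],np.array(bands)[::-1]
    def pts(p):
        x,y,a,s,b=p;S=np.r_[s+np.arange(3)*.052,b+np.arange(3)*.052]
        return np.c_[x+S*np.cos(a),y+S*np.sin(a),.170+S*np.tan(np.pi/6)+.03]
    g=lambda p:(proj("top",pts(p))-np.r_[caps,bands]).ravel()
    R=least_squares(g,[.55,.1,.1,.03,.05],x_scale=.05);print(nm,R.x,np.degrees(R.x[2]),R.fun.round(1))
# mat
im=cv2.imread("pics/top0.png");hsv=cv2.cvtColor(im,cv2.COLOR_BGR2HSV);m=cv2.inRange(hsv,(100,150,80),(125,255,255));n,l,st,ce=cv2.connectedComponentsWithStats(m)
i=1+np.argmax([st[k,4] if 380<ce[k,0]<480 and ce[k,1]>190 else 0 for k in range(1,n)])
w=plane("top",np.argwhere(l==i)[:,::-1],.003)[:,:2].astype(np.float32);print("mat",cv2.minAreaRect(w))
print("jar,bottle,rack",plane("top",[[257*.8,190*.8]],.09),plane("top",[[459*.8,267*.8]],.15))
E
```

```text
front [[0.52173261 0.40279498 0.055     ]
 [0.56192402 0.29144134 0.055     ]] rear [[0.40273196 0.35502787 0.09      ]
 [0.44358556 0.23539604 0.09      ]] hand [[0.3899801  0.28993403 0.055     ]]
len 0.12952496986038067 yaw 23.62462732329932 yaw by walls [np.float64(-19.846280903802338), np.float64(-18.854746870176253)] origin mid [0.45020926 0.30704387 0.08202182]
posts [[0.60906909 0.16712889 0.25      ]
 [0.61978103 0.10575124 0.25      ]] 0.062305389205439266 [0.61442506 0.13644007 0.25      ]
or [0.65420927 0.14140379 0.19342947 0.00097625 0.02731408] 11.08269211119316 [ 0.1  0.  -0.1  0.  -0.2  0.   0.1 -0.1  0.  -0.   0.2 -0. ]
mat ((0.44845932722091675, -0.300589919090271), (0.18215279281139374, 0.26276350021362305), 79.3912582397461)
jar,bottle,rack [[0.70896711 0.34144365 0.09      ]] [[ 0.53270507 -0.10136561  0.15      ]]
```

Pan handle is at about (0.388, 0.289) with yaw about 20.5°. The orange lip is at about (0.656, 0.143) with yaw about 10.8°, and the mat is at (0.448, -0.301) with yaw -10.6°. I'll move over the handle.

>>> servo_tool --rows '[[[0,0,-4.8,-0.02,-0.017,0,1],[0,0,-4.8,-0.02,-0.017,0,1],[0,0,-4.8,-0.02,-0.017,0,1],[0,0,-4.8,-0.02,-0.017,0,1],[0,0,-4.8,-0.02,-0.017,0,1],[0,0,-4.8,-0.02,-0.017,0,1],[0,0,-4.8,-0.02,-0.017,0,1],[0,0,-4.8,-0.02,-0.017,0,1]]]' --squeeze 45

```text
t: 0.82
tcp_pos: [0.3458, 0.4579, 0.2501]
tool_rot: [-0.181, 0.983, -0.0, -0.001]
force: [0.1, 0.2, -0.1]
finger_gap: 1.002
gripper_force: 0.0
```

```bash
cat >> h.py <<'E'
from scipy.spatial.transform import Rotation as Ro
def go(p,yaw_y):
    """print remaining shift in tool axes and turn; yaw_y: wanted world angle (deg) of tool y"""
    s=manip.sense();R=Ro.from_quat(s["tool_rot"]);M=R.as_matrix()
    T=np.array([[np.sin(np.radians(yaw_y)),-np.cos(np.radians(yaw_y)),0]]);y=np.array([np.cos(np.radians(yaw_y)),np.sin(np.radians(yaw_y)),0]);z=np.array([0,0,-1.]);x=np.cross(y,z)
    G=Ro.from_matrix(np.c_[x,y,z]);rv=(R.inv()*G).as_rotvec(degrees=True)
    print("t",round(s["t"],2),"tcp",np.round(s["tcp_pos"],4),"shift",np.round(M.T@(np.array(p)-s["tcp_pos"]),4),"turn",rv.round(2),"yaw_y",np.degrees(np.arctan2(M[1,1],M[0,1])).round(2),"q",np.round(s["q"],2),"F",np.round(s["force"],1),"gap",round(s["finger_gap"],3),"gf",np.round(s["gripper_force"],1))
E
python3 -c "
from h import *
go([.388,.289,.15],110.5)"
```

```text
t 0.82 tcp [0.3458 0.4579 0.2501] shift [ 0.0206 -0.1728  0.1002] turn [-0.02 -0.07  0.39] yaw_y 110.89 q [ 0.73  0.46  1.56  0.    1.12 -1.21] F [ 0.1  0.2 -0.1] gap 1.002 gf 0.0
```

>>> servo_tool --rows '[[[0,0,0,0.0026,-0.0216,0.0125,1],[0,0,0,0.0026,-0.0216,0.0125,1],[0,0,0,0.0026,-0.0216,0.0125,1],[0,0,0,0.0026,-0.0216,0.0125,1],[0,0,0,0.0026,-0.0216,0.0125,1],[0,0,0,0.0026,-0.0216,0.0125,1],[0,0,0,0.0026,-0.0216,0.0125,1],[0,0,0,0.0026,-0.0216,0.0125,1]]]'

```text
t: 1.48
tcp_pos: [0.3869, 0.2891, 0.1498]
tool_rot: [-0.179, 0.984, 0.0, 0.0]
force: [-0.9, 0.1, -0.1]
finger_gap: 1.005
gripper_force: 0.0
```

```bash
python3 -c "
from h import *
go([.388,.289,.047],110.5)
im=manip.snapshot('top');sc=manip.snapshot('scene')
c=np.zeros((600,800,3),np.uint8)
c[:600,:400]=cv2.resize(im[190:310,170:250],(400,600));c[:400,400:]=cv2.resize(sc[110:210,270:370],(400,400));cv2.imwrite('pics/g.png',c)"
```

```text
t 1.48 tcp [0.3869 0.2891 0.1498] shift [-0.001  -0.0005  0.1028] turn [-0.    0.    0.16] yaw_y 110.66 q [ 0.41  0.5   1.88 -0.    0.76 -1.52] F [-0.9  0.1 -0.1] gap 1.005 gf 0.0
```

View pics/g.png

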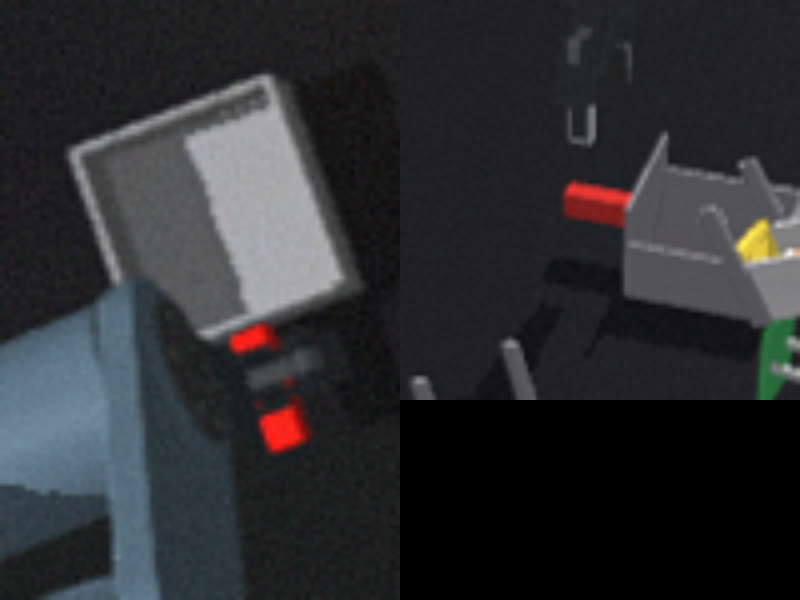

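The jaws are centred over the handle: finger at (285,370) in the left crop, with red showing on both sides. Next I descend and close.

>>> servo_tool --rows '[[[0,0,0,0,0,0.015,1],[0,0,0,0,0,0.015,1],[0,0,0,0,0,0.015,1],[0,0,0,0,0,0.015,1],[0,0,0,0,0,0.015,1],[0,0,0,0,0,0.014,1],[0,0,0,0,0,0.013,1],[0,0,0,0,0,0,1]]]'

```text
t: 2.25
tcp_pos: [0.386, 0.2906, 0.0468]
tool_rot: [-0.179, 0.984, -0.0, -0.001]
force: [-0.8, 0.4, 0.3]
finger_gap: 1.003
gripper_force: 0.0
```

>>> servo_tool --rows '[[[0,0,0,0,0,0,-1],[0,0,0,0,0,0,-1],[0,0,0,0,0,0,-1],[0,0,0,0,0,0,-1],[0,0,0,0,0,0,-1],[0,0,0,0,0,0,-1],[0,0,0,0,0,0,-1],[0,0,0,0,0,0,-1]]]' --squeeze 48

```text
t: 2.92
tcp_pos: [0.3871, 0.2902, 0.049]
tool_rot: [-0.179, 0.984, 0.0, 0.001]
force: [-0.7, -1.0, 5.7]
finger_gap: 0.224
gripper_force: 49.9
```

```bash
python3 -c "
from h import *
go([.388,.289,.107],110.5)"
```

```text
t 2.92 tcp [0.3871 0.2902 0.049 ] shift [-0.0005 -0.0014 -0.058 ] turn [0.   0.07 0.15] yaw_y 110.65 q [ 0.41  0.7   1.93 -0.    0.51 -1.52] F [-0.7 -1.   5.7] gap 0.224 gf 49.9
```

>>> servo_tool --rows '[[[0,0,0,0,0,-0.004,-1],[0,0,0,0,0,-0.008,-1],[0,0,0,0,0,-0.01,-1],[0,0,0,0,0,-0.012,-1],[0,0,0,0,0,-0.012,-1],[0,0,0,0,0,-0.01,-1],[0,0,0,0,0,-0.006,-1],[0,0,0,0,0,0,-1]]]'

```text
t: 3.58
tcp_pos: [0.3875, 0.2905, 0.1119]
tool_rot: [-0.179, 0.984, 0.0, 0.001]
force: [0.6, -0.5, -1.5]
finger_gap: 0.229
gripper_force: 48.9
```

```bash
python3 -c "
from h import *
go([.48,.10,.111],100.8)
im=manip.snapshot('top');sc=manip.snapshot('scene')
c=np.zeros((600,800,3),np.uint8)
c[:600,:400]=cv2.resize(im[190:310,170:250],(400,600));c[:400,400:]=cv2.resize(sc[110:210,270:370],(400,400));cv2.imwrite('pics/g2.png',c)"
```

```text
t 3.58 tcp [0.3875 0.2905 0.1119] shift [-0.0194 -0.2109  0.0009] turn [0.02 0.17 9.86] yaw_y 110.66 q [ 0.41  0.57  1.9   0.    0.66 -1.52] F [ 0.6 -0.5 -1.5] gap 0.229 gf 48.9
```

View pics/g2.png

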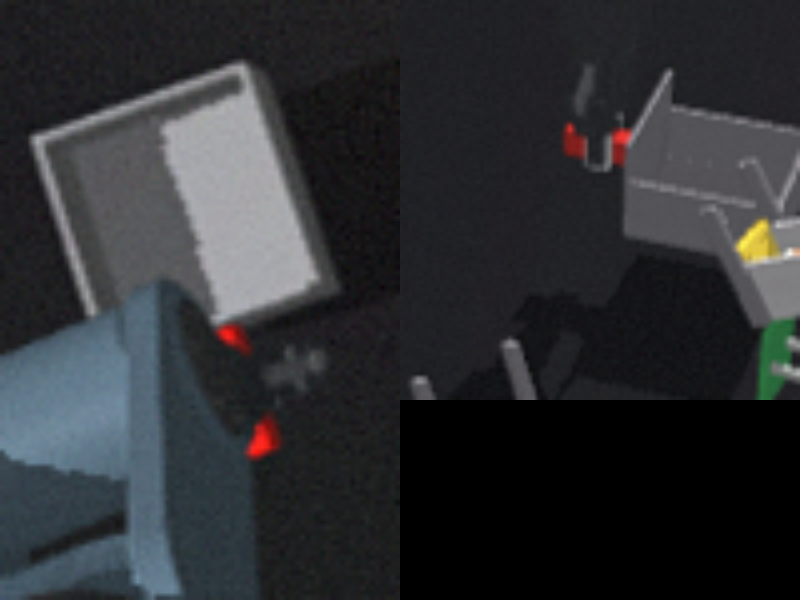

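The pan hangs level in the grip; its near-wall edge slope is unchanged between the two views. I'll check the front-wall corners in code while moving to the stand-off in front of the paddle.

>>> servo_tool --rows '[[[0,0,0,0,-0.01,0,-1],[0,0,0,0,-0.02,0,-1],[0,0,0,0,-0.03,0,-1],[0,0,0,0,-0.035,0,-1],[0,0,0,0,-0.035,0,-1],[0,0,0,0,-0.03,0,-1],[0,0,0,-0.001,-0.025,0,-1],[0,0,0,-0.002,-0.014,0,-1]]]'

```text
t: 4.35
tcp_pos: [0.4606, 0.1017, 0.1096]
tool_rot: [-0.178, 0.984, -0.0, -0.0]
force: [0.0, -0.2, -1.9]
finger_gap: 0.225
gripper_force: 48.8
```

>>> servo_tool --rows '[[[0,0,1,0,0,0,-1],[0,0,2,0,0,0,-1],[0,0,2.5,0,0,0,-1],[0,0,2.4,0,0,0,-1],[0,0,1.5,0,0,0,-1],[0,0,0.5,0,0,0,-1],[0,0,0,0,0,0,-1],[0,0,0,0,0,0,-1]]]'

```text
t: 5.02
tcp_pos: [0.4593, 0.1052, 0.11]
tool_rot: [-0.094, 0.996, 0.0, -0.001]
force: [-0.2, -0.5, -2.1]
finger_gap: 0.225
gripper_force: 48.8
```

```bash
python3 -c "
from h import *
f=plane('top',[[176.6,217.6],[219,202.6]],.118);print(f,f.mean(0)[:2]-[.3875,.2905])
go([.4605,.1057,.111],100.8)
im=manip.snapshot('top');sc=manip.snapshot('scene');cv2.imwrite('pics/t3r.png',im)
c=np.zeros((600,800,3),np.uint8)
c[:600,:400]=cv2.resize(im[140:260,230:310],(400,600));c[:400,400:]=cv2.resize(sc[130:230,310:410],(400,400));cv2.imwrite('pics/g3.png',c)"
```

```text
[[0.52283963 0.40475913 0.118     ]
 [0.56367446 0.29268942 0.118     ]] [0.15575704 0.05822428]
t 5.02 tcp [0.4593 0.1052 0.11  ] shift [-0.0013  0.0003 -0.001 ] turn [ 0.01 -0.06 -0.  ] yaw_y 100.8 q [-0.01  0.57  1.93 -0.    0.64 -1.77] F [-0.2 -0.5 -2.1] gap 0.225 gf 48.8
```

View pics/g3.png

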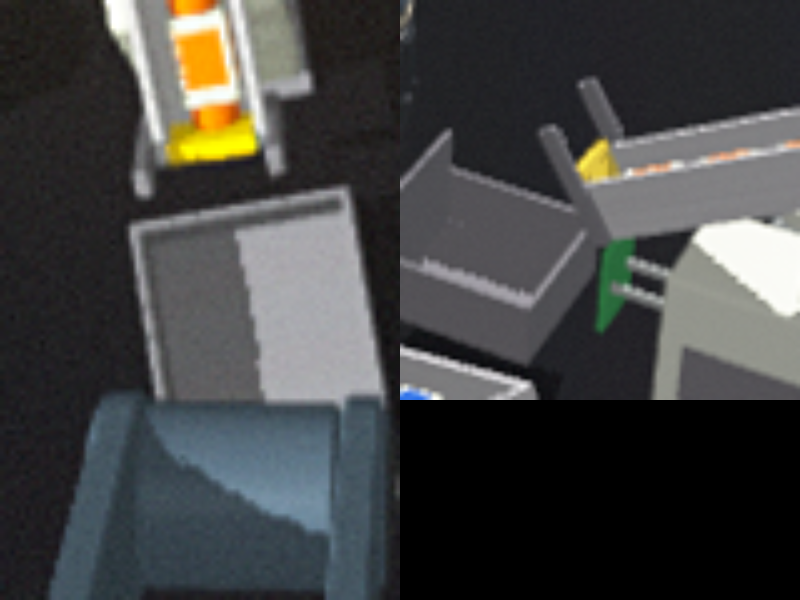

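The pan's front wall, mid about (278,182), is centred and parallel with the lip, about 40 mm short of the paddle. I'll advance and feel for contact.

>>> servo_tool --rows '[[[0,0,0,-0.003,0,0,-1],[0,0,0,-0.006,0,0,-1],[0,0,0,-0.007,0,0,-1],[0,0,0,-0.007,0,0,-1],[0,0,0,-0.005,0,0,-1],[0,0,0,-0.003,0,0,-1],[0,0,0,-0.002,0,0,-1],[0,0,0,0,0,0,-1]]]'

```text
t: 5.78
tcp_pos: [0.4927, 0.1112, 0.1103]
tool_rot: [-0.094, 0.996, -0.0, 0.0]
force: [0.8, 0.2, -1.1]
finger_gap: 0.221
gripper_force: 48.8
```

>>> servo_tool --rows '[[[0,0,0,-0.002,0,0,-1],[0,0,0,-0.002,0,0,-1],[0,0,0,-0.002,0,0,-1],[0,0,0,0,0,0,-1]]]'

```text
t: 6.12
tcp_pos: [0.4975, 0.1122, 0.1102]
tool_rot: [-0.094, 0.996, 0.0, -0.001]
force: [-1.5, -0.8, -1.9]
finger_gap: 0.225
gripper_force: 48.9
```

>>> servo_tool --rows '[[[0,0,0,-0.002,0,0,-1],[0,0,0,-0.002,0,0,-1],[0,0,0,0,0,0,-1]]]'

```text
t: 6.37
tcp_pos: [0.502, 0.113, 0.1102]
tool_rot: [-0.094, 0.996, 0.0, -0.0]
force: [-2.0, 0.2, -1.9]
finger_gap: 0.226
gripper_force: 48.8
```

```bash
python3 -c "
from h import *
go([.4605,.1057,.111],100.8)
im=manip.snapshot('top');sc=manip.snapshot('scene')
c=np.zeros((600,800,3),np.uint8)
c[:600,:400]=cv2.resize(im[140:260,230:310],(400,600));c[:400,400:]=cv2.resize(sc[130:230,310:410],(400,400));cv2.imwrite('pics/g4.png',c)"
```

```text
t 6.37 tcp [0.502  0.113  0.1102] shift [ 0.0422  0.0006 -0.0008] turn [ 0.01 -0.03 -0.04] yaw_y 100.76 q [ 0.    0.6   1.83 -0.    0.71 -1.75] F [-2.   0.2 -1.9] gap 0.226 gf 48.8
```

View pics/g4.png

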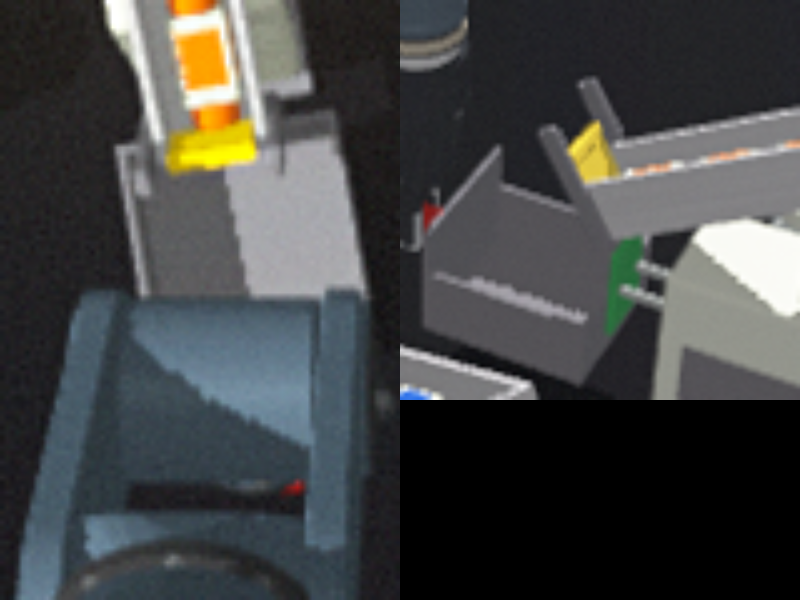

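The front wall is on the green paddle and the gate, at (590,150) in the crop, is just lifting, with about 2 N of contact. I'll push home now.

>>> servo_tool --rows '[[[0,0,0,-0.006,0,0,-1],[0,0,0,-0.006,0,0,-1],[0,0,0,-0.004,0,0,-1],[0,0,0,-0.001,0,0,-1],[0,0,0,0,0,0,-1],[0,0,0,0,0,0,-1],[0,0,0,0,0,0,-1],[0,0,0,0,0,0,-1]]]'

```text
t: 7.13
tcp_pos: [0.5169, 0.1161, 0.1096]
tool_rot: [-0.094, 0.996, 0.0, -0.003]
force: [-5.0, -1.2, -3.9]
finger_gap: 0.225
gripper_force: 49.4
```

```bash
python3 -c "
from h import *
go([.4605,.1057,.111],100.8)
im=manip.snapshot('top');sc=manip.snapshot('scene')
c=np.zeros((600,800,3),np.uint8)
c[:600,:400]=cv2.resize(im[140:260,230:310],(400,600));c[:400,400:]=cv2.resize(sc[130:230,310:410],(400,400));cv2.imwrite('pics/g5.png',c)"
```

```text
t 7.13 tcp [0.5169 0.1161 0.1096] shift [ 0.0574  0.0003 -0.0011] turn [ 0.04 -0.29 -0.04] yaw_y 100.76 q [ 0.01  0.62  1.79 -0.    0.74 -1.75] F [-5.  -1.2 -3.9] gap 0.225 gf 49.4
```

View pics/g5.png

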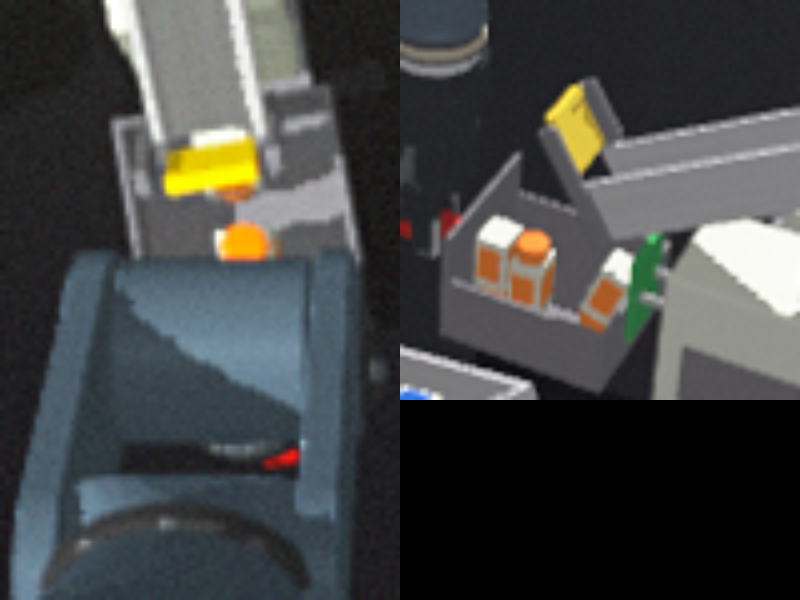

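All three cartridges are in the pan: two stand at (515,265) and one leans on the front wall at (607,290). The channel is empty. I'll hold briefly, then back out gently.

>>> servo_tool --rows '[[[0,0,0,0,0,0,-1],[0,0,0,0,0,0,-1],[0,0,0,0,0,0,-1],[0,0,0,0,0,0,-1],[0,0,0,0,0,0,-1],[0,0,0,0.001,0,0,-1],[0,0,0,0.002,0,0,-1],[0,0,0,0.003,0,0,-1]]]'

```text
t: 7.9
tcp_pos: [0.5131, 0.1151, 0.11]
tool_rot: [-0.094, 0.996, 0.0, 0.0]
force: [-2.4, 0.2, -4.4]
finger_gap: 0.223
gripper_force: 49.3
```

>>> servo_tool --rows '[[[0,0,0,0.004,0,0,-1],[0,0,0,0.005,0,0,-1],[0,0,0,0.006,0,0,-1],[0,0,0,0.007,0,0,-1],[0,0,0,0.008,0,0,-1],[0,0,0,0.008,0,0,-1],[0,0,0,0.008,0,0,-1],[0,0,0,0.008,0,0,-1]]]'

```text
t: 8.57
tcp_pos: [0.4595, 0.1048, 0.1106]
tool_rot: [-0.094, 0.996, -0.0, 0.001]
force: [-1.5, -0.1, -3.4]
finger_gap: 0.227
gripper_force: 49.6
```

>>> servo_tool --rows '[[[0,0,0,0.008,0,0,-1],[0,0,0,0.008,0,0,-1],[0,0,0,0.008,0,0,-1],[0,0,0,0.008,0,0,-1],[0,0,0,0.006,0,0,-1],[0,0,0,0.004,0,0,-1],[0,0,0,0.002,0,0,-1],[0,0,0,0,0,0,-1]]]'

```text
t: 9.23
tcp_pos: [0.4162, 0.0967, 0.1103]
tool_rot: [-0.094, 0.996, 0.0, -0.0]
force: [-0.6, 0.4, -3.4]
finger_gap: 0.226
gripper_force: 49.6
```

```bash
python3 -c "
from h import *
go([.384,-.289,.2],79.4)
im=manip.snapshot('top');sc=manip.snapshot('scene')
c=np.zeros((600,800,3),np.uint8)
c[:600,:400]=cv2.resize(im[160:280,230:310],(400,600));c[:400,400:]=cv2.resize(sc[110:210,290:390],(400,400));cv2.imwrite('pics/g6.png',c)"
```

```text
t 9.23 tcp [0.4162 0.0967 0.1103] shift [ 0.1036 -0.3729 -0.0897] turn [ 0.000e+00 -1.000e-02  2.134e+01] yaw_y 100.74 q [-0.03  0.53  2.04 -0.    0.56 -1.79] F [-0.6  0.4 -3.4] gap 0.226 gf 49.6
```

View pics/g6.png

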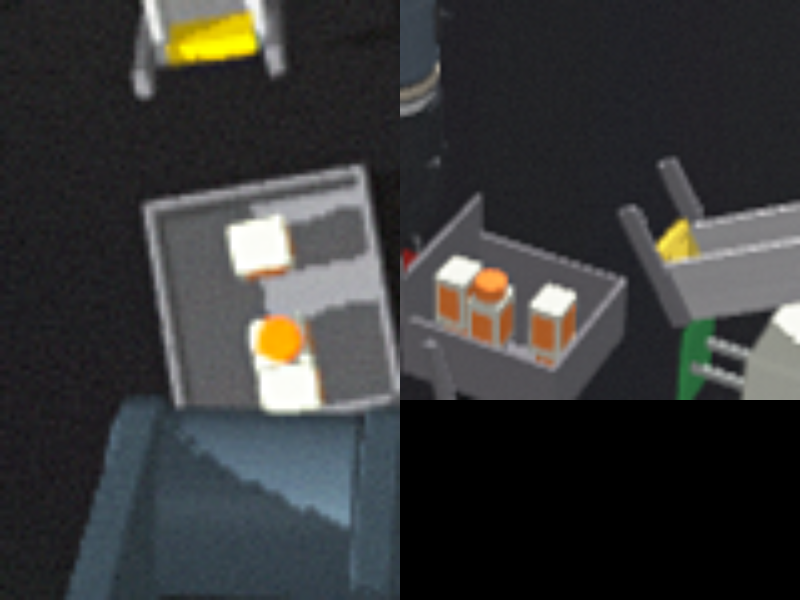

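All three cartridges stand in the pan, with white tops at (258,245), (288,385) and one orange cap at (280,338) in the crop, and the gate has closed. I'll lift clear of the bottle and carry the pan to the mat smoothly.

>>> servo_tool --rows '[[[0,0,0,0.001,0,-0.004,-1],[0,0,0,0.002,0,-0.009,-1],[0,0,0,0.003,0,-0.014,-1],[0,0,0,0.003,0,-0.018,-1],[0,0,0,0.003,0,-0.018,-1],[0,0,0,0.003,0,-0.018,-1],[0,0,0,0.003,0,-0.018,-1],[0,0,0,0.002,0,-0.015,-1]]]'

```text
t: 10.0
tcp_pos: [0.3964, 0.093, 0.2262]
tool_rot: [-0.094, 0.996, -0.0, 0.001]
force: [0.2, 0.6, -3.4]
finger_gap: 0.227
gripper_force: 49.6
```

>>> servo_tool --rows '[[[0,0,0,0.002,0,-0.01,-1],[0,0,0,0,-0.002,-0.006,-1],[0,0,0,0,-0.004,-0.003,-1],[0,0,0,0,-0.007,0,-1],[0,0,0.5,0,-0.01,0,-1],[0,0,1,0,-0.013,0,-1],[0,0,1,0,-0.016,0,-1],[0,0,1,0,-0.018,0,-1]]]'

```text
t: 10.67
tcp_pos: [0.4064, 0.0225, 0.2425]
tool_rot: [-0.063, 0.998, 0.0, -0.001]
force: [0.7, -0.5, -3.0]
finger_gap: 0.229
gripper_force: 49.6
```

```bash
python3 -c "
from h import *
go([.384,-.289,.24],79.4)
print(plane('top',[[364,178],[390,186]],.25))"
```

```text
t 10.67 tcp [0.4064 0.0225 0.2425] shift [ 0.0612 -0.3062  0.0024] turn [ 1.00e-02 -1.20e-01  1.78e+01] yaw_y 97.2 q [-0.22  0.25  1.96 -0.    0.94 -1.92] F [ 0.7 -0.5 -3. ] gap 0.229 gf 49.6
[[ 0.60909227 -0.08276385  0.25      ]
 [ 0.59003148 -0.14487038  0.25      ]]
```

>>> servo_tool --rows '[[[0,0,1,0.003,-0.018,0,-1],[0,0,1,0.004,-0.018,0,-1],[0,0,1,0.004,-0.018,0,-1],[0,0,1,0.004,-0.018,0,-1],[0,0,1,0.003,-0.018,0,-1],[0,0,1,0.003,-0.018,0,-1],[0,0,1,0.003,-0.018,0,-1],[0,0,1,0.002,-0.018,0,-1]]]'

```text
t: 11.33
tcp_pos: [0.3893, -0.1234, 0.2424]
tool_rot: [0.008, 1.0, 0.0, -0.001]
force: [0.9, -0.7, -3.5]
finger_gap: 0.225
gripper_force: 49.6
```

```bash
python3 -c "
from h import *
go([.384,-.289,.24],79.4)"
```

```text
t 11.33 tcp [ 0.3893 -0.1234  0.2424] shift [ 0.0028 -0.1656  0.0023] turn [ 0.04 -0.13  9.73] yaw_y 89.13 q [-0.58  0.25  1.95 -0.    0.94 -2.14] F [ 0.9 -0.7 -3.5] gap 0.225 gf 49.6
```

>>> servo_tool --rows '[[[0,0,1,0,-0.018,0,-1],[0,0,1,0,-0.018,0,-1],[0,0,1,-0.001,-0.018,0,-1],[0,0,1,-0.001,-0.018,0,-1],[0,0,1,-0.001,-0.018,0,-1],[0,0,1,-0.001,-0.017,0,-1],[0,0,1,-0.001,-0.014,0,-1],[0,0,0.7,-0.001,-0.011,0,-1]]]'

```text
t: 12.0
tcp_pos: [0.3864, -0.2558, 0.2425]
tool_rot: [0.075, 0.997, 0.0, -0.001]
force: [-0.5, -0.3, -2.9]
finger_gap: 0.225
gripper_force: 49.6
```

>>> servo_tool --rows '[[[0,0,0.5,-0.001,-0.008,0,-1],[0,0,0.3,-0.001,-0.005,0,-1],[0,0,0.2,0,-0.003,0,-1],[0,0,0,0,-0.001,0,-1],[0,0,0,0,0,0.003,-1],[0,0,0,0,0,0.006,-1],[0,0,0,0,0,0.009,-1],[0,0,0,0,0,0.012,-1]]]'

```text
t: 12.67
tcp_pos: [0.3867, -0.2707, 0.213]
tool_rot: [0.082, 0.997, -0.0, 0.0]
force: [0.8, -0.5, -2.5]
finger_gap: 0.227
gripper_force: 49.6
```

```bash
python3 -c "
from h import *
go([.384,-.289,.052],79.4)"
```

```text
t 12.67 tcp [ 0.3867 -0.2707  0.213 ] shift [-0.0002 -0.0184  0.161 ] turn [-0.04  0.06  1.2 ] yaw_y 80.6 q [-0.85  0.38  1.85  0.    0.91 -2.25] F [ 0.8 -0.5 -2.5] gap 0.227 gf 49.6
```

>>> servo_tool --rows '[[[0,0,0.2,0,-0.002,0.013,-1],[0,0,0.2,0,-0.003,0.014,-1],[0,0,0.2,0,-0.004,0.014,-1],[0,0,0.2,0,-0.004,0.014,-1],[0,0,0.2,0,-0.003,0.014,-1],[0,0,0.2,0,-0.002,0.014,-1],[0,0,0,0,0,0.013,-1],[0,0,0,0,0,0.011,-1]]]'

```text
t: 13.33
tcp_pos: [0.383, -0.2881, 0.1047]
tool_rot: [0.093, 0.996, 0.001, -0.001]
force: [0.0, -0.8, -3.5]
finger_gap: 0.225
gripper_force: 49.6
```

>>> servo_tool --rows '[[[0,0,0,0,0,0.009,-1],[0,0,0,0,0,0.007,-1],[0,0,0,0,0,0.005,-1],[0,0,0,0,0,0.003,-1],[0,0,0,0,0,0.001,-1],[0,0,0,0,0,0,-1]]]'

```text
t: 13.83
tcp_pos: [0.3834, -0.2888, 0.0813]
tool_rot: [0.093, 0.996, -0.0, 0.0]
force: [-1.0, 0.3, -2.2]
finger_gap: 0.226
gripper_force: 49.5
```

```bash
python3 -c "
from h import *
go([.384,-.289,.053],79.4)
im=manip.snapshot('top');sc=manip.snapshot('scene')
c=np.zeros((600,800,3),np.uint8)
c[:480,:400]=cv2.resize(im[190:310,380:480],(400,480));c[:400,400:]=cv2.resize(sc[210:350,140:280],(400,400));cv2.imwrite('pics/g7.png',c)"
```

```text
t 13.83 tcp [ 0.3834 -0.2888  0.0813] shift [-0.0006 -0.0001  0.0283] turn [-0.01  0.01 -0.05] yaw_y 79.35 q [-0.88  0.63  1.93  0.    0.58 -2.26] F [-1.   0.3 -2.2] gap 0.226 gf 49.5
```

View pics/g7.png

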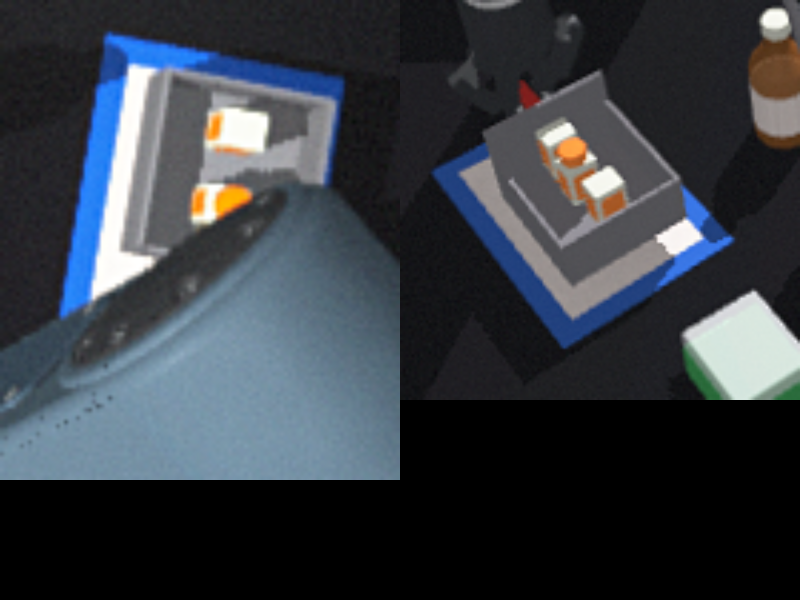

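The pan hovers squarely over the mat (crop (235,160) against the mat's outline) with all three cartridges inside. I'll lower it slowly.

>>> servo_tool --rows '[[[0,0,0,0,0,0.003,-1],[0,0,0,0,0,0.005,-1],[0,0,0,0,0,0.006,-1],[0,0,0,0,0,0.005,-1],[0,0,0,0,0,0.003,-1],[0,0,0,0,0,0.002,-1],[0,0,0,0,0,0.001,-1],[0,0,0,0,0,0,-1]]]'

```text
t: 14.6
tcp_pos: [0.3832, -0.2887, 0.056]
tool_rot: [0.093, 0.996, 0.0, -0.0]
force: [0.3, -0.2, -1.7]
finger_gap: 0.221
gripper_force: 49.6
```

>>> servo_tool --rows '[[[0,0,0,0,0,0.001,-1],[0,0,0,0,0,0.001,-1],[0,0,0,0,0,0,-1]]]'

```text
t: 14.85
tcp_pos: [0.3833, -0.2888, 0.0543]
tool_rot: [0.093, 0.996, -0.0, 0.0]
force: [0.1, -0.5, -3.1]
finger_gap: 0.226
gripper_force: 49.6
```

>>> servo_tool --rows '[[[0,0,0,0,0,0.001,-1],[0,0,0,0,0,0.001,-1],[0,0,0,0,0,0,-1]]]'

```text
t: 15.1
tcp_pos: [0.3833, -0.2888, 0.0523]
tool_rot: [0.093, 0.996, -0.0, 0.0]
force: [-0.2, -0.8, -1.5]
finger_gap: 0.222
gripper_force: 49.8
```

>>> servo_tool --rows '[[[0,0,0,0,0,0.001,-1],[0,0,0,0,0,0.0005,-1],[0,0,0,0,0,0,-1]]]'

```text
t: 15.35
tcp_pos: [0.3833, -0.2888, 0.052]
tool_rot: [0.093, 0.996, -0.0, 0.0]
force: [-2.5, 0.8, 8.7]
finger_gap: 0.226
gripper_force: 51.3
```

>>> servo_tool --rows '[[[0,0,0,0,0,0.001,-1],[0,0,0,0,0,0,-1],[0,0,0,0,0,0,-1]]]'

```text
t: 15.6
tcp_pos: [0.3831, -0.2888, 0.0519]
tool_rot: [0.093, 0.996, -0.001, 0.0]
force: [-4.0, 2.3, 17.9]
finger_gap: 0.224
gripper_force: 52.4
```

The pan has landed. I'll ease off, open gradually and withdraw upward.

>>> servo_tool --rows '[[[0,0,0,0,0,-0.001,-1],[0,0,0,0,0,-0.0005,-1],[0,0,0,0,0,0,-0.4],[0,0,0,0,0,0,-0.2],[0,0,0,0,0,0,0.2],[0,0,0,0,0,0,0.6],[0,0,0,0,0,0,1],[0,0,0,0,0,0,1]]]' --squeeze 20

```text
t: 16.27
tcp_pos: [0.3833, -0.2887, 0.0511]
tool_rot: [0.093, 0.996, 0.0, -0.0]
force: [-0.2, -0.4, 0.5]
finger_gap: 0.943
gripper_force: 0.0
```

>>> servo_tool --rows '[[[0,0,0,0,0,0,1],[0,0,0,0,0,0,1],[0,0,0,0,0,0,1],[0,0,0,0,0,-0.005,1],[0,0,0,0,0,-0.01,1],[0,0,0,0,0,-0.015,1],[0,0,0,0,0,-0.02,1],[0,0,0,0,0,-0.02,1]]]'

```text
t: 16.93
tcp_pos: [0.3831, -0.2885, 0.1226]
tool_rot: [0.093, 0.996, 0.0, -0.0]
force: [0.6, -0.0, 0.9]
finger_gap: 0.995
gripper_force: 0.0
```

>>> servo_tool --rows '[[[0,0,0,0,0,-0.03,1],[0,0,0,0,0,-0.03,1],[0,0,0,0,0,-0.03,1],[0,0,0,0,0.03,-0.01,1],[0,0,0,0,0.035,0,1],[0,0,0,0,0.035,0,1],[0,0,0,0,0.03,0,1],[0,0,0,0,0,0,1]]]'

```text
t: 17.6
tcp_pos: [0.406, -0.1556, 0.2221]
tool_rot: [0.091, 0.996, 0.001, -0.001]
force: [-0.5, 0.7, 0.4]
finger_gap: 1.001
gripper_force: 0.0
```

```bash
python3 - <<'E'
from h import *
go([.4,0,.3],90)
im=manip.snapshot("top");sc=manip.snapshot("scene");cv2.imwrite("pics/end.png",im)
hsv=cv2.cvtColor(im,cv2.COLOR_BGR2HSV);m=cv2.inRange(hsv,(0,200,80),(5,255,255))|cv2.inRange(hsv,(175,200,80),(180,255,255))
n,l,st,ce=cv2.connectedComponentsWithStats(m)
for i in range(1,n):
    if st[i,4]>60:
        p=plane("top",np.argwhere(l==i)[:,::-1],.058)[:,:2].astype(np.float32);print("red",ce[i],st[i,4],cv2.minAreaRect(p))
print("exp handle",proj("top",[[.448-.065*.983,-.301+.065*.184,.058]]))
m=cv2.inRange(hsv,(8,150,150),(20,255,255));n,l,st,ce=cv2.connectedComponentsWithStats(m)
for i in range(1,n):
    if st[i,4]>12: print("orange",ce[i].round(1),st[i,4],plane("top",[ce[i]],.06).round(3))
E
```

```text
t 17.6 tcp [ 0.406  -0.1556  0.2221] shift [ 0.0341  0.1522 -0.0774] turn [  0.16  -0.1  -10.4 ] yaw_y 79.6 q [-0.63  0.32  1.92  0.    0.9  -2.02] F [-0.5  0.7  0.4] gap 1.001 gf 0.0
exp handle [[430.84742617 269.77819305]]
orange [360.1 217.7] 153 [[ 0.529 -0.092  0.06 ]]
orange [435.  240.9] 65 [[ 0.465 -0.302  0.06 ]]
orange [426.7 240.5] 15 [[ 0.465 -0.279  0.06 ]]
```

>>> servo_tool --rows '[[[0,0,0,0,0.035,-0.01,1],[0,0,0,0,0.035,-0.01,1],[0,0,0,0,0.035,-0.01,1],[0,0,0,0,0.035,0,1],[0,0,0,0,0.03,0,1],[0,0,0,0,0.03,0,1],[0,0,0,0,0.015,0,1],[0,0,0,0,0,0,1]]]'

```text
t: 18.37
tcp_pos: [0.448, 0.0516, 0.2518]
tool_rot: [0.092, 0.996, 0.0, 0.001]
force: [-0.2, -0.8, -0.5]
finger_gap: 1.001
gripper_force: 0.0
```

```bash
python3 - <<'E'
from h import *
go([.4,0,.3],90)
im=manip.snapshot("top");cv2.imwrite("pics/end2.png",im)
hsv=cv2.cvtColor(im,cv2.COLOR_BGR2HSV);m=cv2.inRange(hsv,(0,150,60),(5,255,255))|cv2.inRange(hsv,(174,150,60),(180,255,255))
n,l,st,ce=cv2.connectedComponentsWithStats(m)
for i in range(1,n):
    if st[i,4]>40:
        p=plane("top",np.argwhere(l==i)[:,::-1],.058)[:,:2].astype(np.float32);print("red",ce[i].round(1),st[i,4],cv2.minAreaRect(p))
# mat white/blue outline and bystanders: difference against start
d=cv2.absdiff(im,cv2.imread("pics/top0.png")).max(2)
for nm,(x0,y0,x1,y1) in dict(bottle=(350,203,378,230),rack=(318,110,342,156),jar=(188,136,222,170),box=(422,136,462,178),blue=(358,90,420,192),orange=(240,80,294,182)).items():
    print(nm,int((d[y0:y1,x0:x1]>60).sum()))
E
```

```text
t 18.37 tcp [0.448  0.0516 0.2518] shift [ 0.0377 -0.0595 -0.0483] turn [  0.02   0.09 -10.51] yaw_y 79.49 q [-0.13  0.29  1.85  0.    1.   -1.52] F [-0.2 -0.8 -0.5] gap 1.001 gf 0.0
red [429.3 268.7] 198 ((0.3867688477039337, -0.28467029333114624), (0.022620096802711487, 0.06761837750673294), 78.87706756591797)
bottle 17
rack 0
jar 0
box 0
blue 0
orange 792
```

```bash
python3 -c "
from station import manip
print(manip.sign_off())"
```

```text
the job is handed in; nothing more can be done
None
```

I handed the job in at about 18 s: all three orange cartridges went into the pan, and by the last camera check it sits released on the mat within about 5 mm and 1° of centred; the hand-in returned no verdict.

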